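Scan and press a cartridge with a guarded hand-lever press

ROBOT

A 7-joint arm with a two-finger parallel gripper is mounted at the origin on a cart in front of the work surface, level with it; the furniture and walls round the work are solid. World frame = base frame: x ahead of the robot, y to its left, z up, the work surface at z = 0. Lengths are in m, angles in degrees, forces in N, time in s.
With the tool pointing down it reaches from about 0.425 to 0.8 m from the base axis. Payload 8.3 kg.
Tool frame: the origin (TCP) lies at the very end of the fingers, on their centre line; the grasp point (between the pads) lies 19 mm behind it (bot.tcp_to_grasp is the z of the grasp point in the tool frame, in m); z points along the fingers, x is the direction in which the jaws open and shut, and the axes are right-handed (so a half turn about z gives the same grasp; the last joint's range is limited). The gripper opens to 85 mm and grips with 20 to 120 N. Pads are 22 mm wide; open, the fingers measure 114 mm over their backs; the gripper's body (76 mm by 85 mm) begins 54 mm behind the grasp point. The pads swing forward as they close: fully open they stand 13 mm farther back than shut.
Start: joints at [-70.468, 21.967, 0.94, 78.501, -0.361, 79.538, -2.664], TCP at [0.246, 0.575, 0.231] pointing down, gripper open.
Joint ranges: [-169.22, 169.22], [-14.56, 117.87], [-87.37, 89.26], [10.42, 133.3], [-82.24, 262.24], [0.94, 117.77], [-172.7, 172.7]. Speed limits (degrees/s): [136.94, 136.94, 172.46, 172.46, 180, 180, 180].

INTERFACE

Orientations are given as [roll, pitch, yaw] about the fixed x, y, z axes, in that order (R = Rz(yaw) Ry(pitch) Rx(roll)).
In Python, from plant import bot, eoat, observe, camera, job gives the robot as it stands. Calls block until the motion is done:
- bot.move_to(position, orientation): joint-space move of the TCP to a pose.
- bot.servo_line(position, orientation=None, max_speed=0.15, threshold=None): straight line of the TCP; orientation=None keeps the orientation; max_speed is the mean speed in m/s. With threshold (N) it stops when the force on the tool has changed by that much, and returns True; else False.
- bot.set_joints(angles): joint-space move.
- eoat.grip(opening, f_grip=None): opening from 0.0 (shut) to 1.0 (fully open); f_grip is the grip in N (None keeps the last); returns when the fingers have stopped.
- bot.dwell(seconds).
- bot.solve_ik(position, orientation): joint angles nearest the present ones, or None.
- observe(): the state.
- camera(name): name is "side" or "top"; returns a dict with "image" (420x560x3 uint8, red, green, blue), "fx", "fy", "cx", "cy" (pixels), "rvec" (rotation vector, rad) and "tvec" (3), from world to camera coordinates, as OpenCV has them. Camera axes: x right, y down, z forward; pixel columns grow to the right and rows downward; lengths in m; the calibration is good to about 2 mm. A picture is of the moment at which its call begins. There is no depth.
A pose or a line that the arm cannot do raises bot.IKError and nothing moves.
- job.sign_off(): hands the job in, once; it reports no verdict.
The state is a dict: "t": time; "qpos": joint angles; "qvel": joint speeds; "joint_efforts": joint torques, N m; "ee_pos": TCP position; "tool_rot": TCP orientation; "contact_force": force on the tool from outside, world axes, zero at the start; "torque": the same for the moment, N m; "finger_gap": opening from 0.0 (shut) to 1.0 (fully open).
Only numpy, scipy, OpenCV 4.12 (cv2) and the standard library are available. Lean on these libraries where they do the work, as an engineer would, in place of code of your own. Each camera call takes 0.05 s, during which the arm holds its last target.

TASK

Register the cartridge by squeezing the fixed hand scanner's trigger fully in against its grip for a moment and letting it spring back. Then flip the press's safety catch all the way over by its thumb tail, and only after that pull the sprung press lever by its handle towards the robot side as far as it goes. Finish while still holding the lever there with the fingers: do not let go, and leave the other things on the bench where they are.

Things in the scene. Friction and masses are not known exactly. Their poses are not given: they have to be found in the camera images.
- scanner: Hand scanner fixed on its side on a stand (base disc 92 mm across). Origin on the bench near the stand's middle; x points towards the robot, z up. The head (100 mm along y, top 106 mm above the bench) looks along its -y at the press; the pistol grip sticks out level along its -x (away from the robot), x = -18 to -120 mm, free beneath (70 to 100 mm above the bench).
- scanner_trigger (a joint): Trigger blade, 50 x 8 mm, 20 mm high, on the grip's -y side; upright hinge at scanner x = -28 mm, free end away from the robot. 0 = sprung out, 0.24 rad = fully in (about 5 N); springs back. At x = -62 mm trigger and grip together span y = -16 to +29 mm, squeezed -8 to +29 mm.
- trigger_pad (a point): Point on the outer (-y) face of the trigger, 34 mm from its hinge, where a finger presses it: 85 mm above the bench.
- press: Fixed hand-lever press: base plate 14 mm high, x = -145 to +60, y = -60 to +60 mm. Origin on the bench under the lever's hinge; x away from the robot side, z up. At x = -90 mm a flat cartridge lies under a bridge and foot rod up to 110 mm high. The lever stands at y = 0 between cheeks 77 mm high; the catch sits on a post at x = 0, y = -42 mm, 117 mm high.
- press_catch (a joint): Safety catch, a rocker about the press's x direction at x = 1, y = -42 mm, 106 mm up. 0 rad = on: pawl level across the lever's front, blocking it; thumb tail (71 mm) slopes 40 deg up to -y. Pressing the tail down (2 N) lifts the pawl; clear of the lever from 1.05 rad, fully over at 1.35 rad (tail 37 deg down, pawl tip 170 mm up). Friction keeps it where it is left.
- catch_thumb (a point): Middle of the upper face of the thumb pad (26 x 26 mm) near the end of the catch's tail, 58 mm from its hinge; moves with the catch.
- press_lever (a joint): Lever, hinged along the press's y at x = 0, 60 mm up. 0 rad = rest, leaning 0.40 rad back (to +x); grows as it is pulled to the press's -x (robot side); 0.95 rad = stop, leaning 0.55 rad forward, press foot down on the cartridge. A spring (2 N at the handle at rest, 7 N at the stop) returns it when let go.
- lever_grip (a point): Point in the middle of the rubber handle's thickness, 160 mm from the lever's hinge; moves with the lever. The handle is 18 mm thick along the press's y, 24 mm wide, and reaches from 119 to 185 mm from the hinge.
- sample_box: Bystander, loose: solid box 68 x 68 x 50 mm high. Origin at the centre of its underside.
- reagent_bottle: Bystander, loose: small capped bottle, 36 mm diameter, 75 mm high. Origin at the centre of its underside.
- white_bottle: Bystander, loose: capped bottle, 44 mm diameter, 90 mm high. Origin at the centre of its underside.
- flat_case: Bystander, loose: flat case 55 x 85 x 18 mm high, lying beside the scanner. Origin at the centre of its underside.
- marker: Bystander, loose: pen 135 mm long, 16 mm thick, lying beside the keyboard. Origin at the centre of its underside.
- cold_block: Bystander, loose: block 45 x 65 x 25 mm high. Origin at the centre of its underside.
- mouse: Bystander, loose: computer mouse 89 x 48 x 32 mm high. Origin at the centre of its underside.
- grip_back (a point): Middle of the back (+y) face of the scanner's fixed pistol grip, opposite the trigger pad: scanner x = -62 mm, y = +29 mm, 85 mm above the bench. The grip's front face, behind the trigger, lies at y = +2 mm.

How it is judged (in metres and radians):
On the way, in this order (a step that is already met when the one before it is completed fails the run):
1. the scanner's trigger is squeezed in against the grip, with a finger on the fixed grip too (value of joint scanner_trigger above 0.18 rad and (contact force between the fingers and scanner_c5 above 0.5 N or contact force between the fingers and scanner_c6 above 0.5 N or contact force between the fingers and scanner_c7 above 0.5 N)), for 0.2 s.
2. the trigger is let go and has sprung back (value of joint scanner_trigger below 0.05 rad), for 0.1 s.
3. the safety catch is flipped over while the lever is still at rest (value of joint press_catch above 1.1 rad and value of joint press_lever below 0.15 rad), for 0.1 s.
4. the lever is pulled to its stop and held by the fingers on its handle (value of joint press_lever above 0.85 rad and contact force between the fingers and press_lever_c1 above 0.5 N), for 0.5 s.
At the end, for the whole second after the job is handed in: The program ends holding: through the last second the fingers press on the lever's handle (over 0.5 N) and keep the lever beyond 0.85 rad of its 0.95 rad, the catch stays flipped beyond 1.1 rad, and the scanner's trigger is out (below 0.05 rad). No bystander has moved more than 30 mm (all of step 4 and value of joint press_catch above 1.1 rad and value of joint scanner_trigger below 0.05 rad); the arm keeps its last pose, push and grip.
It fails at once if the lever is forced past the engaged catch (value of joint press_lever above 0.2 rad and value of joint press_catch below 0.9 rad).
It fails at once if a bystander is moved more than 30 mm (distance of any of sample_box, reagent_bottle, white_bottle, flat_case, marker, cold_block, mouse from where it was at the start of the episode above 0.03 m).
It also fails if it takes over 58 s, if anything falls off the work surface, if the arm or the gripper's body presses on something with over 40 N, if the wrist force passes 120 N, or if a joint passes its speed limit or range.

## Working session

There is one attempt and no reset: what is moved stays moved. The work goes in short steps, each a Python script; the robot and the scene stay as the last script left them, time stands still between calls to the robot, and variables do not carry over. Pictures are saved under pics/ and viewed, and the job is handed in when it is done.

```bash
ls; mkdir -p pics
python3 - <<'E'
from plant import bot,eoat,observe,camera,job
import cv2,numpy as np
for n in("side","top"):
    c=camera(n); cv2.imwrite(f"pics/{n}0.png",c["image"][:,:,::-1])
    R=cv2.Rodrigues(np.array(c["rvec"]))[0]; print(n,c["fx"],c["fy"],c["cx"],c["cy"],R.round(3).tolist(),(-R.T@np.array(c["tvec"]).ravel()).round(3))
print(observe())
E
```

```text
pics
side 390.85532138890926 390.85532138890926 277.50534522015516 203.55439085555895 [[-0.91, -0.414, 0.005], [-0.35, 0.764, -0.541], [0.22, -0.495, -0.841]] [0.371 0.25  0.859]
top 394.87822666555314 394.87822666555314 283.89948672284135 204.1371916152862 [[-0.139, -0.99, 0.002], [-0.968, 0.136, -0.21], [0.207, -0.031, -0.978]] [ 0.36  -0.161  0.981]
{'t': 0.1, 'qpos': array([-70.47114135,  22.01089095,   0.93707611,  78.55505235,
        -0.36121225,  79.53709309,  -2.6643651 ]), 'qvel': array([ 0.04101403, -0.02654436, -0.06301713, -0.20720774,  0.04308183,
       -0.05050969, -0.06625252]), 'joint_efforts': array([ 2.67670184e-03, -6.29133725e+01,  8.47231485e-01, -3.72759926e+01,
        1.65805011e-02,  1.04287770e-02, -2.80357689e-06]), 'ee_pos': array([0.24531653, 0.57435726, 0.23037559]), 'tool_rot': array([1.79999244e+02, 1.00246294e-01, 6.68717755e+01]), 'contact_force': array([ 0.39125543, -0.49676363,  0.08595897]), 'torque': array([ 0.01625488, -0.02952415, -0.01408692]), 'finger_gap': 1.000941286279975}
```

View pics/side0.png

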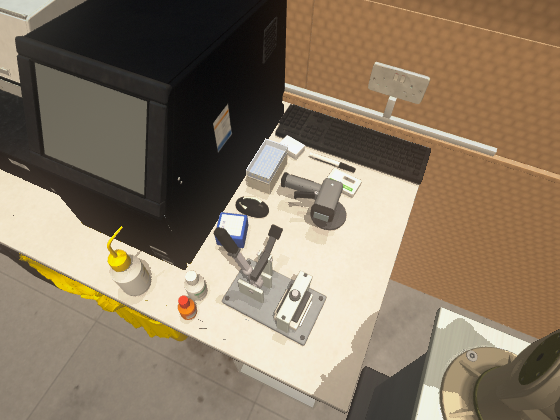

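View pics/top0.png

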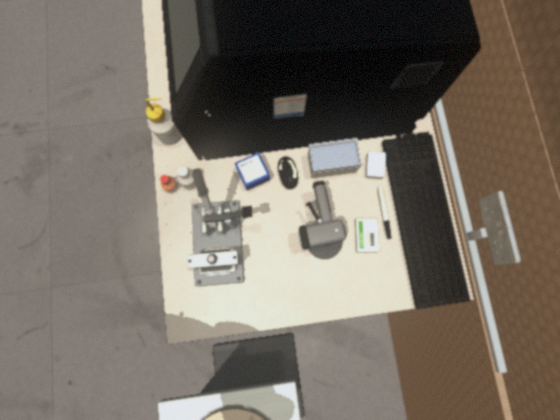

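The side view shows the press around (270,290), the scanner around (320,195), and the bystanders. In the top view the press is around (218,235) and the scanner around (322,225). I'll enlarge both.

Run:
```python
import cv2
a=cv2.imread("pics/top0.png")[125:305,140:410]; cv2.imwrite("pics/topz.png",cv2.resize(a,(795,530),interpolation=cv2.INTER_CUBIC))
a=cv2.imread("pics/side0.png")[130:350,170:390]; cv2.imwrite("pics/sidez.png",cv2.resize(a,(600,600),interpolation=cv2.INTER_CUBIC))
```

```text
(no output)
```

View pics/topz.png

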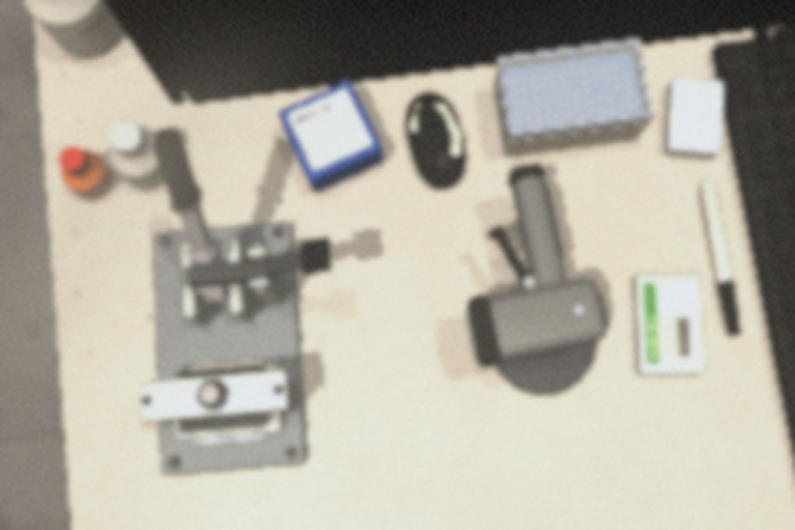

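View pics/sidez.png

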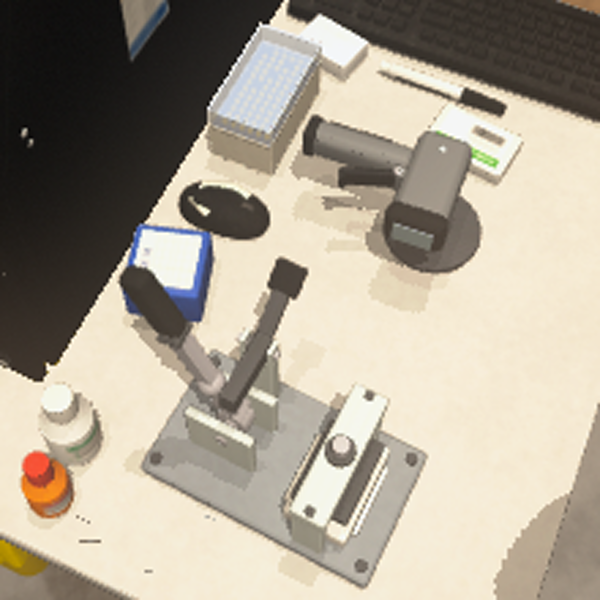

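```bash
cat > h.py <<'E'
import numpy as np,cv2
def cal(name):
    from plant import camera
    return camera(name)
C={}
def get(name):
    if name not in C: C[name]=cal(name)
    return C[name]
def ray(name,uv):
    c=get(name);R=cv2.Rodrigues(np.array(c["rvec"],float))[0];t=np.array(c["tvec"],float).ravel()
    o=-R.T@t;d=R.T@np.array([(uv[0]-c["cx"])/c["fx"],(uv[1]-c["cy"])/c["fy"],1]);return o,d/np.linalg.norm(d)
def plane(name,uv,z):
    o,d=ray(name,uv);return o+d*(z-o[2])/d[2]
def tri(a,b):
    o1,d1=ray("top",a);o2,d2=ray("side",b)
    s=np.linalg.lstsq(np.c_[d1,-d2],o2-o1,rcond=None)[0];p,q=o1+s[0]*d1,o2+s[1]*d2
    return (p+q)/2,np.linalg.norm(p-q)
def proj(name,P):
    c=get(name);K=np.array([[c["fx"],0,c["cx"]],[0,c["fy"],c["cy"]],[0,0,1.]])
    return cv2.projectPoints(np.array(P,float).reshape(-1,3),np.array(c["rvec"],float),np.array(c["tvec"],float),K,None)[0].reshape(-1,2)
T=lambda u,v:(140+(u+.5)/2.9444-.5,125+(v+.5)/2.9444-.5)
S=lambda u,v:(170+(u+.5)/2.7273-.5,130+(v+.5)/2.7273-.5)
E
python3 - <<'E'
from h import *
np.set_printoptions(precision=4,suppress=True)
print("plate top",[plane("top",T(*p),.014) for p in[(152,233),(293,222),(306,460),(163,473)]])
print("plate side",[plane("side",S(*p),.014) for p in[(143,465),(215,350),(426,457),(362,587)]])
print("lever tip",tri(T(168,135),S(133,275)))
print("thumb",tri(T(316,255),S(288,277)))
print("gripend",tri(T(527,170),S(311,133)), plane("top",T(527,170),.1))
print("grip axis",[plane("top",T(*p),.1) for p in[(531,190),(547,275)]])
print("trig tip",tri(T(496,232),S(342,178)))
print("head top corners", [plane("top",T(*p),.106) for p in[(492,298),(600,281),(607,337),(496,360)]])
print("head side", [plane("side",S(*p),.106) for p in[(385,207),(447,222),(468,145),(425,133)]])
print("disc side", [plane("side",S(*p),.005) for p in[(383,230),(433,272),(481,228)]])
print("disc top", [plane("top",T(*p),.005) for p in[(545,393),(500,365),(596,350)]])
E
```

```text
plate top [array([0.5987, 0.0377, 0.014 ]), array([ 0.5915, -0.0821,  0.014 ]), array([ 0.3922, -0.0695,  0.014 ]), array([0.3981, 0.047 , 0.014 ])]
plate side [array([0.5985, 0.0357, 0.014 ]), array([ 0.5912, -0.0798,  0.014 ]), array([ 0.3916, -0.0661,  0.014 ]), array([0.4   , 0.0503, 0.014 ])]
lever tip (array([ 0.6114, -0.023 ,  0.2271]), np.float64(0.0012875067355887948))
thumb (array([ 0.5338, -0.1065,  0.1439]), np.float64(0.0005776919885604337))
gripend (array([ 0.59  , -0.2773,  0.0869]), np.float64(0.0008007365372802692)) [ 0.587  -0.2756  0.1   ]
grip axis [array([ 0.5706, -0.2762,  0.1   ]), array([ 0.5023, -0.2777,  0.1   ])]
trig tip (array([ 0.545 , -0.2454,  0.0846]), np.float64(0.0012526019973573743))
head top corners [array([ 0.4897, -0.2326,  0.106 ]), array([ 0.4912, -0.3162,  0.106 ]), array([ 0.4482, -0.3141,  0.106 ]), array([ 0.4427, -0.2284,  0.106 ])]
head side [array([ 0.4966, -0.2198,  0.106 ]), array([ 0.4443, -0.2276,  0.106 ]), array([ 0.4547, -0.3094,  0.106 ]), array([ 0.4933, -0.3059,  0.106 ])]
disc side [array([ 0.5057, -0.2583,  0.005 ]), array([ 0.4474, -0.2356,  0.005 ]), array([ 0.4229, -0.2987,  0.005 ])]
disc top [array([ 0.4193, -0.2725,  0.005 ]), array([ 0.4475, -0.2389,  0.005 ]), array([ 0.4488, -0.3207,  0.005 ])]
```

```bash
cat >> h.py <<'E'
from scipy.spatial.transform import Rotation as Ro
PO=np.array([.5374,-.0184]);PA=np.deg2rad(-3.5)
SO=np.array([.4675,-.2645]);SA=np.deg2rad(180+1.7)
def W(O,A,p):
    c,s=np.cos(A),np.sin(A);return np.array([O[0]+c*p[0]-s*p[1],O[1]+s*p[0]+c*p[1],p[2]])
Pw=lambda *p:W(PO,PA,np.array(p)/1000.)
Sw=lambda *p:W(SO,SA,np.array(p)/1000.)
def rpy(zdir,xdir):
    z=np.array(zdir,float);z/=np.linalg.norm(z);x=np.array(xdir,float);x-=z*(x@z);x/=np.linalg.norm(x)
    return Ro.from_matrix(np.c_[x,np.cross(z,x),z]).as_euler('xyz',degrees=True)
def rotw(A,v):
    c,s=np.cos(A),np.sin(A);return np.array([c*v[0]-s*v[1],s*v[0]+c*v[1],v[2]])
E
python3 - <<'E'
from h import *
pts={'s':[Sw(-62,29,85),Sw(-62,2,85),Sw(-62,-16,85),Sw(-120,15.5,100),Sw(-120,15.5,70),Sw(-62,15.5,100)]+[Sw(46*np.cos(t),46*np.sin(t),5) for t in np.arange(0,6.28,.5)],
'p':[Pw(-145,-60,14),Pw(-145,60,14),Pw(60,60,14),Pw(60,-60,14),Pw(160*np.sin(.4),0,60+160*np.cos(.4)),Pw(1,-42,106),Pw(1,-42-58*np.cos(.7),106+58*np.sin(.7))]}
for n in("top","side"):
    im=cv2.imread(f"pics/{n}0.png")
    x0,y0,w,h,k=(140,125,270,180,2.9444) if n=="top" else (170,130,220,220,2.7273)
    z=cv2.resize(im[y0:y0+h,x0:x0+w],None,fx=k,fy=k,interpolation=cv2.INTER_CUBIC)
    for g,c in(('s',(0,0,255)),('p',(255,0,255))):
        for u,v in proj(n,pts[g]): cv2.circle(z,(int((u-x0+.5)*k),int((v-y0+.5)*k)),3,c,1)
    cv2.imwrite(f"pics/ov_{n}.png",z)
E
```

```text
(no output)
```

View pics/ov_top.png

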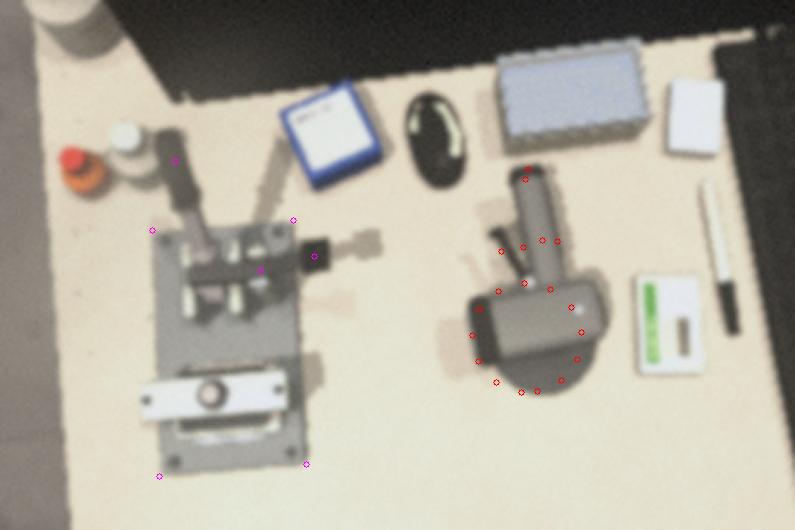

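View pics/ov_side.png

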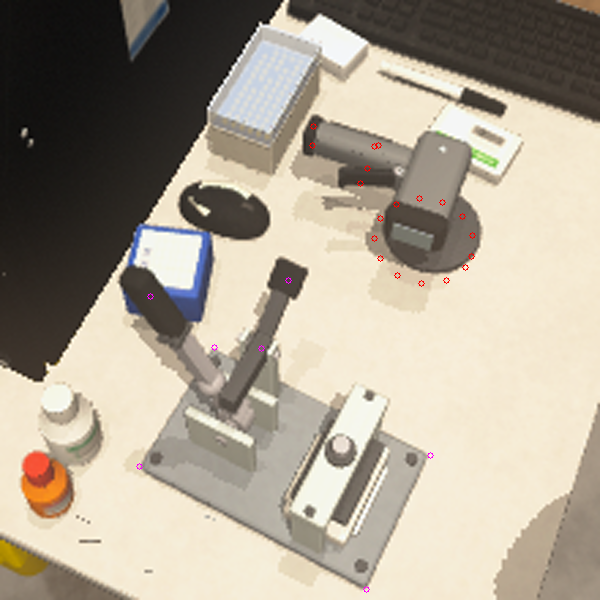

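The overlay puts the press and grip points within about 2 mm in both views. The disc circle is off by about 10 mm, but the origin is only said to be near the stand's middle. Next I'll check IK along the whole plan.

```bash
cat >> h.py <<'E'
SY=rotw(SA,(0,1,0));PX=rotw(PA,(1,0,0));PY=rotw(PA,(0,1,0))
OS=rpy((0,0,-1),SY)            # scanner squeeze
def OC(t=20,s=1): return rpy(rotw(PA,(0,np.sin(np.deg2rad(t)),-np.cos(np.deg2rad(t)))),s*PX)
def OL(lean,s=1): # lean: rad, + = lever dir leans to press -x ; tool points down the lever
    return rpy(rotw(PA,(np.sin(lean),0,-np.cos(lean))),s*PY)
def LP(th,lean,r=160,back=19): # tcp for lever angle th with tool lean
    a=th-.4; g=np.array([-r*np.sin(a),0,60+r*np.cos(a)])
    return Pw(*(g+back*np.array([np.sin(lean),0,-np.cos(lean)])))
E
python3 - <<'E'
from plant import bot
from h import *
np.set_printoptions(precision=1,suppress=True)
print(bot.tcp_to_grasp)
for s in(1,-1):
    o=rpy((0,0,-1),s*SY); print("S",o,bot.solve_ik(Sw(-62,9,66),o),bot.solve_ik(Sw(-62,9,250),o))
    for t in(0,20): print("C",t,[bot.solve_ik(Pw(1,y,z),OC(t,s)) for y,z in((-78,200),(-96,66))])
    for th,l in((0,0),(0,-.3),(.95,0),(.95,.2),(.95,.4),(.95,.55)): print("L",th,l,bot.solve_ik(LP(th,l),OL(l,s)))
E
```

```text
-0.0187
S [180.    0.  -88.3] [ -9.3  32.3  45.3  96.6 -25.5  62.  -44.4] [-13.3  23.5  51.7  83.4 -18.4  82.  -49.6]
C 0 [array([-33.3,  16.4,  49.1,  96.1, -12.9,  73.3,  14.8]), array([-32.3,  28.5,  52.7, 104.8, -26. ,  59.8,  27.1])]
C 20 [array([-25.6,  26.1,  60.3,  93.9, -39.7,  85.9,  38.3]), array([-22.2,  38.9,  60.2, 101. , -51.4,  78.3,  52. ])]
L 0 0 [-26.5  22.4  34.   87.7 -12.8  73.9  95.6]
L 0 -0.3 [-18.2  35.6  29.8  70.5 -15.1  95.3  96.7]
L 0.95 0 [-37.4   2.2  36.4 109.9  -1.4  68.3  86. ]
L 0.95 0.2 [-43.7  -8.9  37.3 118.9   8.7  57.1  76.2]
L 0.95 0.4 [-20.2 -14.2  13.3 127.2  10.3  44.4  73.9]
L 0.95 0.55 None
S [180.    0.   91.7] [-16.1  37.2  56.6  96.9 -33.9  64.8 141.9] [-21.2  29.6  66.9  83.7 -27.1  84.4 137.2]
C 0 [array([ -49.8,   30.4,   78.5,   96.6,  -30.4,   78.5, -149.9]), array([ -44.7,   46.2,   77.8,  105.1,  -48.3,   70.8, -135.4])]
C 20 [array([ -33.1,   37.3,   78. ,   94.2,  -50.8,   94.1, -132.9]), array([ -29.1,   53.1,   77.5,  101.2,  -64.7,   90.7, -119.5])]
L 0 0 [-34.7  25.   46.   88.  -18.4  74.8 -80. ]
L 0 -0.3 [-26.1  39.1  44.5  70.9 -22.9  96.9 -77.5]
L 0.95 0 [-42.5   2.2  41.7 110.1  -1.6  68.3 -93.7]
L 0.95 0.2 [ -38.7   -8.1   32.8  118.8    7.4   56.9 -102.7]
L 0.95 0.4 [  8.8 -12.5 -11.7 126.3   0.1  43.2 -96.7]
L 0.95 0.55 None
```

Run:
```python
from plant import bot,eoat,observe,camera
from h import *
o=observe();p=np.array(o["ee_pos"]);bot.servo_line([p[0],p[1],.36],max_speed=.2)
bot.move_to(Sw(-62,9,300),OS)
bot.servo_line(Sw(-62,9,180),max_speed=.15)
print(bot.servo_line(Sw(-62,9,66),max_speed=.08,threshold=8))
o=observe();print(o["t"],o["ee_pos"],Sw(-62,9,66),o["contact_force"])
for n in("side","top"): cv2.imwrite(f"pics/a_{n}.png",camera(n)["image"][130:330,170:400,::-1].repeat(2,0).repeat(2,1))
```

```text
False
6.75 [ 0.53004922 -0.27183051  0.06651466] [ 0.52973971 -0.27165673  0.066     ] [-0.42392717  0.00187377  0.24118733]
```

View pics/a_side.png

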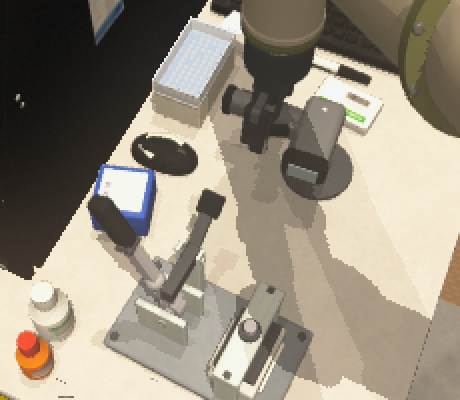

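View pics/a_top.png

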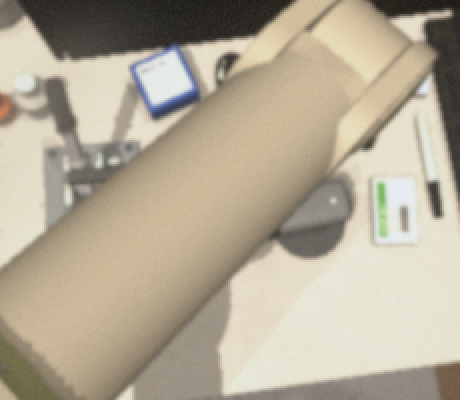

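The fingers straddle the grip and trigger at about (262,125) in the side crop, with no contact force. Now I squeeze.

Run:
```python
from plant import bot,eoat,observe,camera
from h import *
eoat.grip(0.3,30)
o=observe();print(o["t"],o["finger_gap"],o["contact_force"],o["ee_pos"])
cv2.imwrite("pics/b_side.png",camera("side")["image"][130:260,240:370,::-1].repeat(4,0).repeat(4,1))
bot.dwell(.5)
o=observe();print(o["t"],o["finger_gap"],o["contact_force"],o["ee_pos"])
```

```text
7.3583 0.4236367252333438 [  3.39638069 -10.61289712  -0.81391239] [ 0.530096   -0.27558288  0.06729032]
7.9083 0.4259688143371374 [  2.53311485 -10.01185243   0.60523006] [ 0.53006048 -0.27557171  0.06727132]
```

View pics/b_side.png

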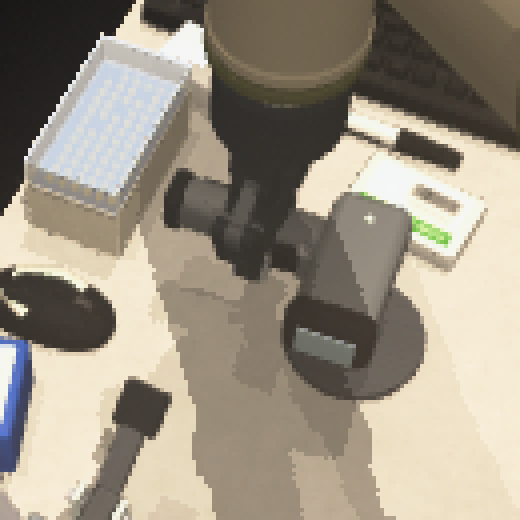

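The gap of 36 mm matches the fully squeezed span (37 mm), and the 10 N sideways reaction shows the back finger is on the fixed grip. Next I release and back out.

Run:
```python
from plant import bot,eoat,observe,camera
from h import *
eoat.grip(1.0); bot.dwell(.25)
print(bot.servo_line(Sw(-62,9,180),max_speed=.12))
bot.servo_line(Sw(-62,9,270),max_speed=.2)
eoat.grip(0.0,30)
bot.move_to(Pw(1,-80,270),OC(20))
bot.servo_line(Pw(1,-78,185),max_speed=.15)
o=observe();print(o["t"],o["finger_gap"],o["contact_force"],o["ee_pos"],Pw(1,-78,185))
for n in("side","top"): cv2.imwrite(f"pics/c_{n}.png",camera(n)["image"][130:330,170:400,::-1].repeat(3,0).repeat(3,1))
```

```text
False
13.0667 -0.0009597741235808473 [-0.00278713  0.44561004  0.47859196] [ 0.53400171 -0.09668878  0.18571571] [ 0.53363635 -0.09631556  0.185     ]
```

View pics/c_side.png

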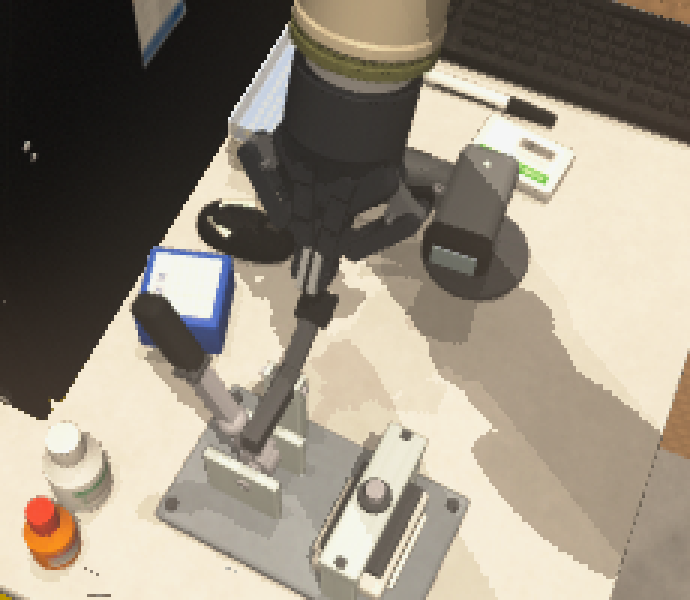

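The closed fingertips are at about (305,270), just above the thumb pad at (313,305). I'll push it down along its arc.

Run:
```python
from plant import bot,eoat,observe,camera
from h import *
for y,z in((-78,148),(-88,114),(-93,90),(-96,64)):
    r=bot.servo_line(Pw(1,y,z),max_speed=.07,threshold=15)
    o=observe();print(r,o["t"],o["contact_force"].round(1),o["ee_pos"].round(4),Pw(1,y,z).round(4))
    if r:break
for n in("side","top"): cv2.imwrite(f"pics/d_{n}.png",camera(n)["image"][130:330,170:400,::-1].repeat(3,0).repeat(3,1))
```

```text
False 13.8417 [-0.7 -0.8  0.3] [ 0.5336 -0.0964  0.1479] [ 0.5336 -0.0963  0.148 ]
False 14.5 [-0.1  0.5  0.1] [ 0.5326 -0.1064  0.1136] [ 0.533  -0.1063  0.114 ]
False 15.0 [ 0.4 -0.5  0.1] [ 0.5323 -0.1115  0.0894] [ 0.5327 -0.1113  0.09  ]
True 15.35 [-4.  -2.5 13.4] [ 0.5339 -0.1152  0.0707] [ 0.5325 -0.1143  0.064 ]
```

View pics/d_side.png

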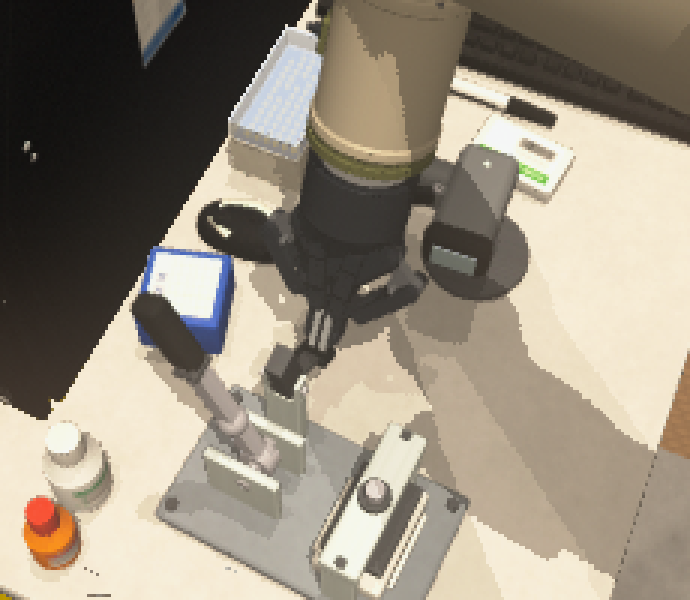

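The tail is down, the pawl stands up at about (280,365), and the 13 N reaction shows it's at the stop. Next I retreat and check that it stays, then approach the lever.

Run:
```python
from plant import bot,eoat,observe,camera
from h import *
bot.servo_line(Pw(1,-105,110),max_speed=.12)
bot.servo_line(Pw(1,-120,300),max_speed=.2)
for n in("side","top"): cv2.imwrite(f"pics/e_{n}.png",camera(n)["image"][130:330,170:400,::-1].repeat(3,0).repeat(3,1))
eoat.grip(0.55,60)
l=-.3
up=-np.array([np.sin(l),0,-np.cos(l)])*.09
bot.move_to(LP(0,l)+rotw(PA,up),OL(l))
o=observe();print(o["t"],o["finger_gap"],o["ee_pos"],LP(0,l))
for n in("side","top"): cv2.imwrite(f"pics/f_{n}.png",camera(n)["image"][130:330,170:400,::-1].repeat(3,0).repeat(3,1))
```

```text
18.6833 0.5542233727416782 [ 0.62029423 -0.02467957  0.27542483] [ 0.59398631 -0.02186097  0.18921837]
```

View pics/e_side.png

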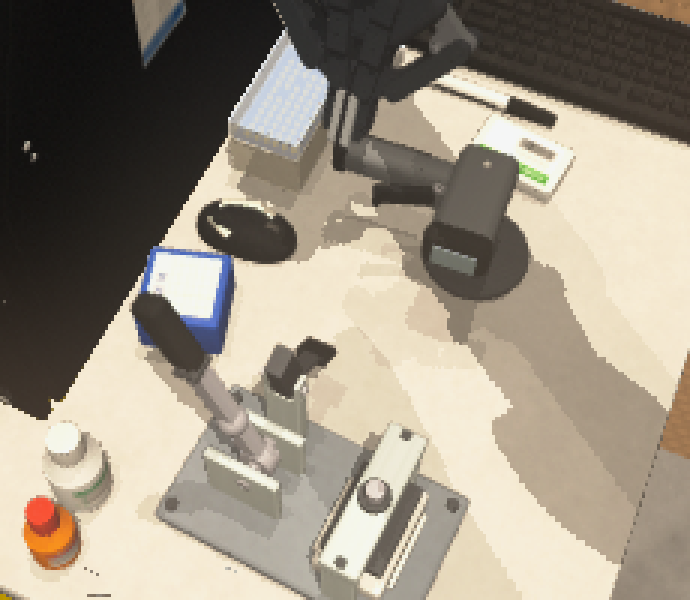

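View pics/f_side.png

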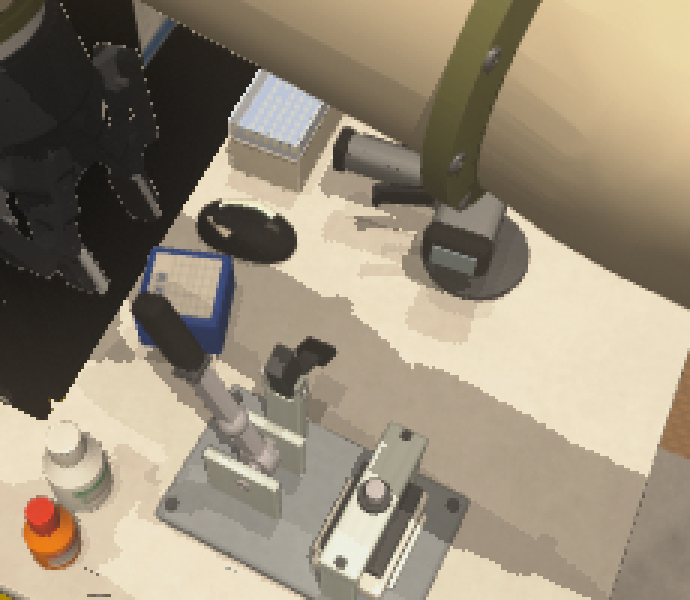

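View pics/f_top.png

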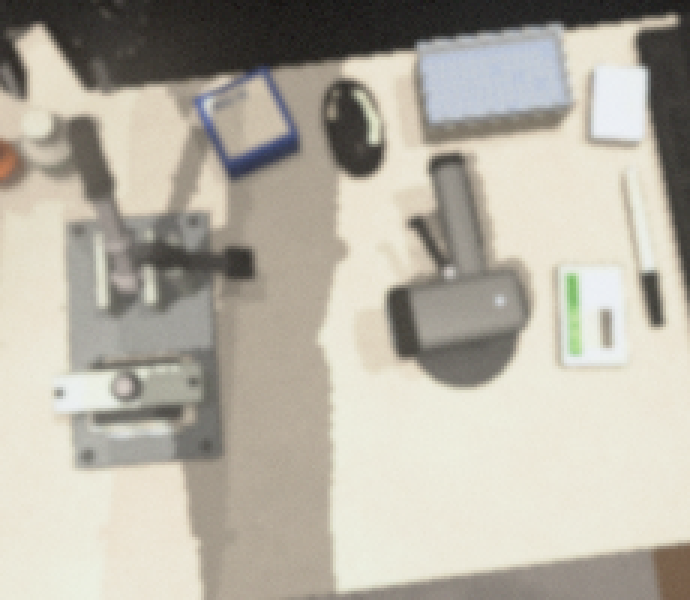

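Run:
```python
from plant import bot,eoat,observe,camera
from h import *
o=observe();print(o["t"],o["ee_pos"],o["tool_rot"],o["contact_force"],o["qpos"])
for n in("side","top"):
    print(n,proj(n,o["ee_pos"]),proj(n,LP(0,-.3)))
    cv2.imwrite(f"pics/g_{n}.png",camera(n)["image"][:,:,::-1])
```

```text
18.7833 [ 0.62015156 -0.02526685  0.27602271] [-1.62877294e+02  4.87624263e-02  8.62465243e+01] [-0.15775996  0.04816591  0.21496154] [-15.93909908  37.79765706  31.52162532  56.09608345 -16.78422686
 107.42964118  96.3165046 ]
side [[210.93348475 213.91412551]] [[228.29393771 243.78931751]]
top [[191.97417922 158.61296324]] [[200.94583193 184.26951097]]
```

View pics/g_top.png

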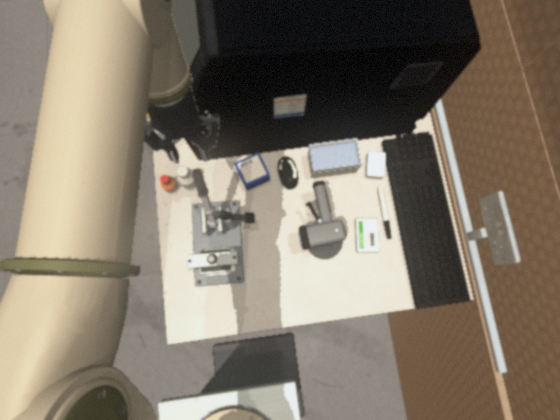

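View pics/g_side.png

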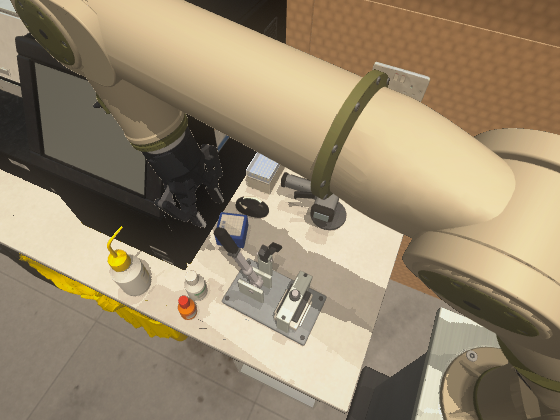

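The projected TCP sits between the fingertips in both views. To stay clear of the black instrument I'll use a nearly vertical tool, then descend and grip.

Run:
```python
from plant import bot,eoat,observe,camera
from h import *
l=-.1
p=LP(0,l)
print(bot.servo_line(p+rotw(PA,np.array([-np.sin(l),0,np.cos(l)])*.085),OL(l),max_speed=.1))
print(bot.servo_line(p,max_speed=.07,threshold=8))
o=observe();print(o["t"],o["ee_pos"],p,o["contact_force"])
for n in("side","top"): cv2.imwrite(f"pics/i_{n}.png",camera(n)["image"][130:330,150:380,::-1].repeat(3,0).repeat(3,1))
```

```text
False
False
20.75 [ 0.59802722 -0.0221387   0.18900366] [ 0.59769742 -0.02208795  0.18846468] [ 0.03845627 -0.70603342  0.51971222]
```

View pics/i_side.png

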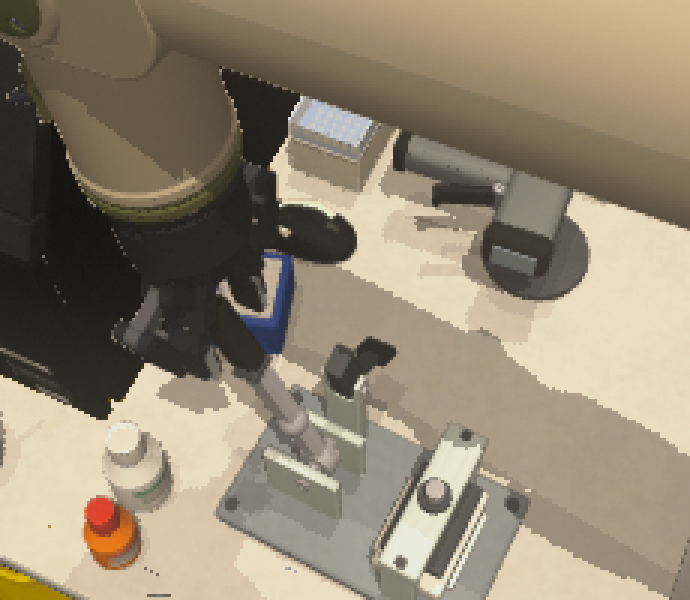

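View pics/i_top.png

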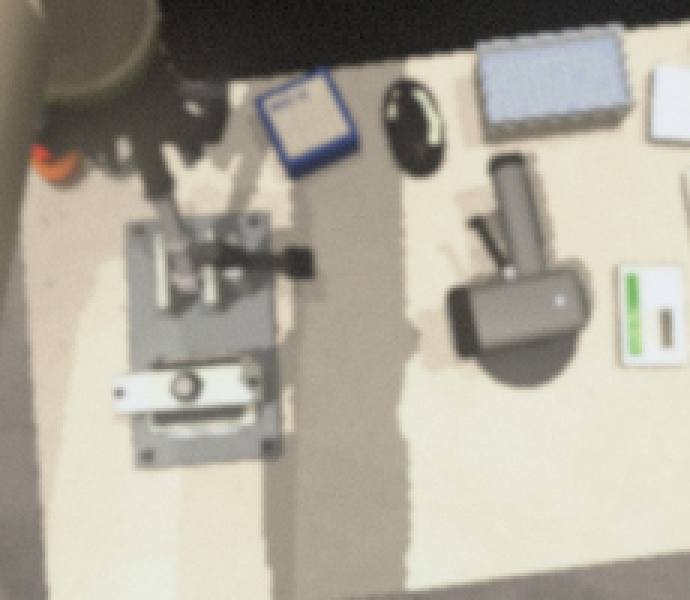

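The fingers straddle the handle: in the side view the tips are on both sides of it at about (205,365) and (250,290). Next I grip and swing the lever.

Run:
```python
from plant import bot,eoat,observe,camera
from h import *
eoat.grip(0.0,60)
o=observe();print(o["t"],o["finger_gap"],o["ee_pos"].round(4),o["contact_force"].round(1))
for k,th in enumerate(np.linspace(0,.98,9)[1:]):
    l=-.1+.28*th/.98
    bot.servo_line(LP(th,l),OL(l),max_speed=.06)
    o=observe();print(round(th,2),o["t"],round(o["finger_gap"],3),(o["ee_pos"]-LP(th,l)).round(4),o["contact_force"].round(1))
    if np.linalg.norm(o["contact_force"])>50:break
for n in("side","top"): cv2.imwrite(f"pics/j_{n}.png",camera(n)["image"][130:330,150:380,::-1].repeat(3,0).repeat(3,1))
```

```text
21.2167 0.20211846822457183 [ 0.5979 -0.0216  0.1888] [-0.4  1.5  2.2]
0.12 21.6833 0.201 [0.0005 0.0004 0.0001] [ 4.8  2.2 -3.8]
0.24 22.15 0.205 [0.0003 0.0002 0.    ] [ 4.2  1.7 -2.5]
0.37 22.6167 0.2 [0.0007 0.0001 0.    ] [ 6.3  1.7 -4.1]
0.49 23.0833 0.208 [0.0007 0.     0.0001] [ 6.   1.7 -4.6]
0.61 23.55 0.202 [ 0.0011 -0.0001  0.0004] [ 7.1  2.1 -4.2]
0.74 24.0167 0.201 [ 0.0014 -0.0003  0.0008] [ 7.7  1.7 -2.9]
0.86 24.4833 0.202 [ 0.0018 -0.0004  0.0012] [ 8.9  1.1 -3.1]
0.98 24.95 0.208 [ 0.0023 -0.0005  0.0019] [8.6 1.2 2.4]
```

View pics/j_side.png

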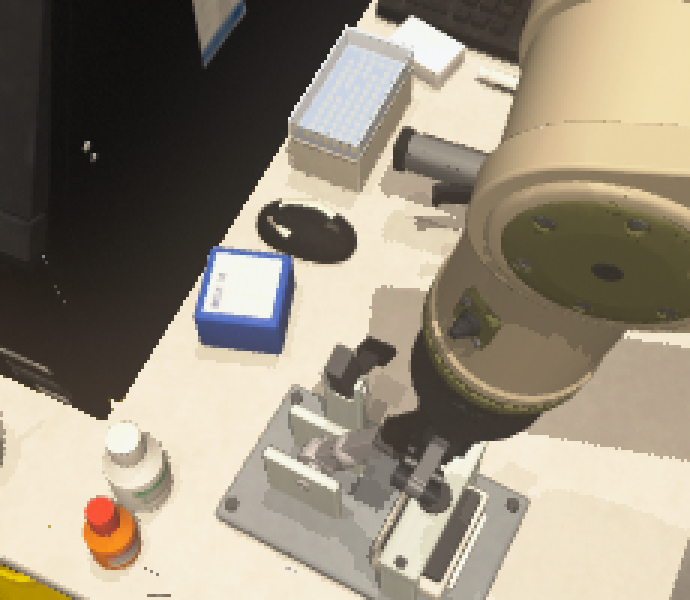

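View pics/j_top.png

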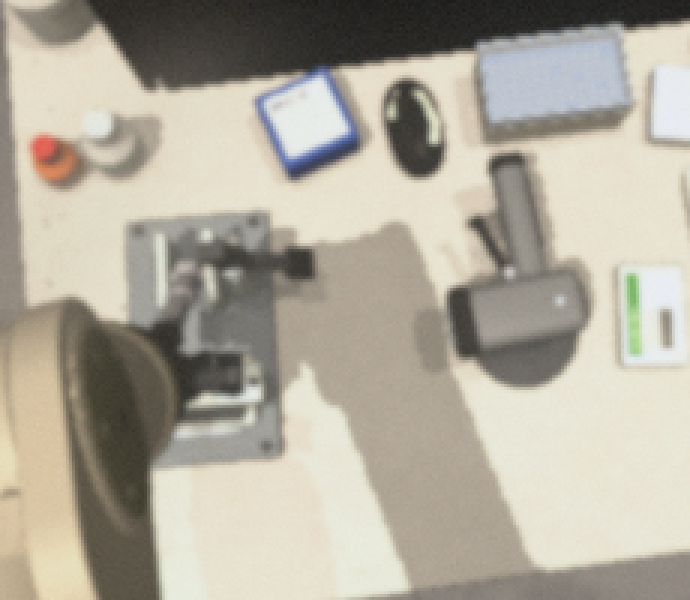

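The lever is over and held, with the catch still up. I'll press slightly further to confirm the stop.

Run:
```python
from plant import bot,eoat,observe,camera
from h import *
for th in(1.01,1.04):
    bot.servo_line(LP(th,.18),OL(.18),max_speed=.04);bot.dwell(.2)
    o=observe();e=o["ee_pos"]-rotw(PA,np.array([np.sin(.18),0,-np.cos(.18)])*.019)
    d=rotw(-PA,e-np.array([*PO,.06]));print(th,"lever est",.4+np.arctan2(-d[0],d[2]),np.hypot(d[0],d[2]),o["contact_force"].round(1),o["finger_gap"])
bot.dwell(.6);o=observe();print(o["t"],o["contact_force"].round(1))
for n in("side","top"): cv2.imwrite(f"pics/k_{n}.png",camera(n)["image"][130:330,150:380,::-1].repeat(3,0).repeat(3,1))
```

```text
1.01 lever est 0.9864642511902211 0.16030610217826888 [7.1 0.6 5.1] 0.20457804398583215
1.04 lever est 1.0008920481189458 0.16027288048926475 [13.2 -0.2  8.5] 0.2029048161896494
26.5833 [13.1 -0.3  8.1]
```

View pics/k_side.png

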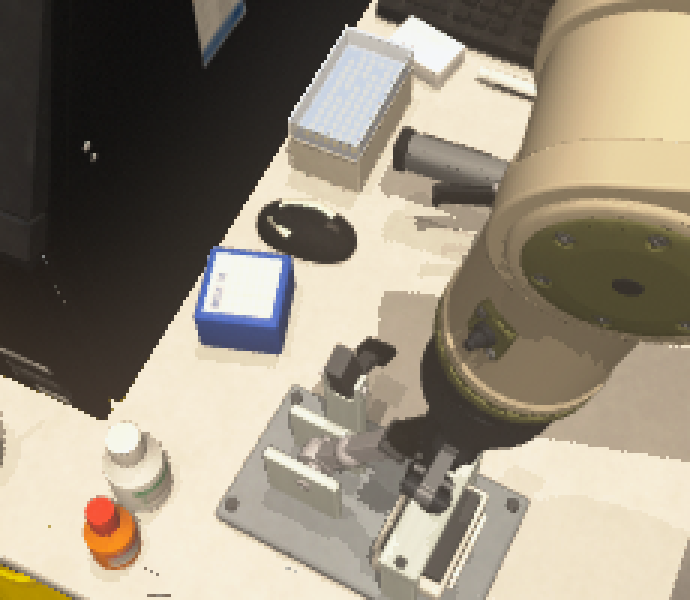

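The force rose to about 15 N, above the 7 N spring, so the lever is against its stop. The catch is up, the trigger is out and the handle is still in the fingers, so I'm handing in.

Run:
```python
from plant import bot,eoat,observe,camera,job
job.sign_off(); o=observe();print(o["t"],o["contact_force"],o["finger_gap"])
```

```text
the job is handed in; nothing more can be done
the job is handed in; nothing more can be done
```

I squeezed and released the scanner trigger, flipped the safety catch fully over, then pulled the press lever to its stop. I handed the job in at about 26.6 s, still gripping the handle; no verdict was reported.

- **Trigger:** the fingers closed to a 36 mm gap, against 37 mm expected when fully squeezed. A 10 N side force showed a finger on the fixed grip. The trigger was out again in later pictures.
- **Catch:** I pushed the tail down until it met about 13 N at the stop. It was still flipped in the last picture.
- **Lever:** the force on the tool rose to about 15 N, against a 7 N spring, so I judged it to be on its stop. The finger gap was 17 mm on the 18 mm handle.
- **Bystanders:** none looked displaced in the pictures, but I did not measure them. The last ones did not show the flat case, and showed the marker only in part.

**Checks that disagreed:**
- The lever angle worked out from the tool position was about 1.00 rad, past the 0.95 rad stop. I put this down to calibration error and a little give in the grip.
- My drawn outline of the scanner's base disc was about 10 mm off the real one. The grip and trigger points did fit the pictures, so I used those.
- The state call after handing in was refused, so there is no reading from the final second.

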